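# Roll the toiletry caddy to its parking mark and set the brake

## Robot

A 6-joint arm with a two-finger parallel gripper is mounted at the origin on the work surface. World frame = base frame: x ahead of the robot, y to its left, z up, the work surface at z = 0. Lengths are in m, angles in rad, forces in N, time in s.
With the tool pointing down it reaches from about 0.25 to 0.775 m from the base axis. Payload 4 kg.
Tool frame: the origin (TCP) lies on the centre line of the jaws, within the pads' length; the fingertips stand 25 mm ahead of it and the grasp point (between the pads) lies 6 mm ahead of it; z points along the fingers, y is the line along which they close (so a half turn about z gives the same grasp; the last joint's range is limited). The gripper opens to 94 mm and grips with 3 to 60 N. Pads are 16 mm wide; open, the fingers measure 119 mm over their backs; the gripper's body (75 mm by 177 mm) begins 78 mm behind the grasp point.
Start: joints at [1.171, 0.087, 1.371, -0, 1.684, -0.103], TCP at [0.161, 0.526, 0.231] pointing down, gripper open.
Joint ranges: [-3.1, 3.1], [-0.76, 2.03], [0.27, 2.55], [-1.08, 4.22], [0.17, 2.65], [-2.57, 2.57]. Speed limits (rad/s): [2.79, 2.79, 3.14, 3.14, 3.14, 3.14].

## Interface

Orientations are given as [roll, pitch, yaw] about the fixed x, y, z axes, in that order (R = Rz(yaw) Ry(pitch) Rx(roll)).
In Python, from bench import robot, imaging gives the robot as it stands. The module is installed in compiled form; this text tells all that it offers.
- The arm moves only by the tool drive_tool, never from a script. Its argument "series" is a list of rows, each a list of 3 entries, a list of its own where there are three numbers: the finger opening in m, from 0 to 0.094, then the shift along the tool's x, y, z in m, then the turn, a rotation vector about the tool's x, y, z in rad. A call has 1 to 5 rows; each row is the pose to reach, as a shift and turn from the pose commanded when the call began, along the tool's axes at that moment; what a row does not reach only later rows make up. A row lasts 1/8 s, in which the tool goes at most 62.5 mm and 10.7 degrees, less where a joint would pass 70% of its speed; a pose out of reach is approached as far as the arm can. A call with a gripper value outside its range is refused whole. The fingers move at their own pace and stop on an object; the grip force is fixed at half the most. Time passes only in rows, so rows that repeat a pose let the fingers close. It gives the time, the measured TCP pose, the force, the opening and the grip force at its end, in the units of the state.
- robot.get_obs(): the state, without advancing time (a new reading comes with each control period).
- imaging.snapshot(name): name is "side" or "top" or "wrist"; returns the picture (400x640x3 uint8, red, green, blue); there is no depth.
- imaging.get_calibration(name): a dict with "intrinsics" (3x3 intrinsics, pixels), "k1" (the pictures are not rectified: a ray, as slopes to the right and down, at radius r is drawn at 1 + k1 r^2 times it, then the intrinsics apply), "position" and "rotation" of the camera in the world. Camera axes: x right, y up, looking along -z (the intrinsics and any distortion apply to the point x, -y, -z); pixel columns grow to the right and rows downward; lengths in m; the calibration is good to about 2 mm. A picture is of the moment at which its call begins: read the wrist's pose just before it. get_calibration takes no time and is no camera call; for the wrist camera it gives the pose at the moment of the call.
- robot.close_job(): hands the job in; it is judged then, once.
The state is a dict: "time": time; "joint_positions": joint angles; "qvel": joint speeds; "joint_torque": joint torques, N m; "tool_pos": TCP position; "ee_rot": TCP orientation; "wrist_force": force on the tool from outside, world axes, zero at the start; "wrist_torque": the same for the moment, N m; "width": finger opening in m; "finger_force": force on a finger pad.
Only numpy, scipy, OpenCV 4.12 (cv2) and the standard library are available. Lean on these libraries where they do the work, as an engineer would, in place of code of your own. Each camera call takes 0.05 s, during which the arm holds its last target. There are 200 camera calls.

## Task

Push the small wheeled toiletry caddy on by its push plate until all four swivel castors trail straight behind their pins, then steer it nose first, without lifting or tipping it, into the U-shaped outline inlaid in the counter, so that the whole caddy stands inside the outline, square to it, with its castors still trailing straight. Once it stands still there, press the domed brake button on top of it fully down and let go. Leave the other things on the counter where they are.

Things in the scene. Friction and masses are not known exactly. Their poses are not given: they have to be found in the camera images.
- caddy: white plastic toiletry caddy on four swivel castors, 0.6 to 0.9 kg, 180 mm long (x), 162 mm wide over its castor ears, 106 mm tall, rolls with 1 to 2.5 N of drag, coasts a few mm. Origin on the counter under its centre; +x is its nose, z up. Tray 100 mm wide, underside 38 mm, rim 74 mm above the counter. Castors stand on ears beside the tray, below 43 mm; a wheel can swing out to 96 mm from the middle line.
- push_plate (a point): middle of the rear face of the caddy's push plate, 90 mm behind the caddy's centre, 63 mm above the counter. The plate is flat, upright, 150 mm wide, 6 mm thick, and spans heights 38 to 88 mm; its face looks to the caddy's -x. Axes as the caddy's.
- caddy_nose (a point): middle of the caddy's front face, 90 mm ahead of its centre, 60 mm above the counter. Axes as the caddy's. Behind it in the tray, fixed, are a frosted jar (50 mm across, top 106 mm above the counter, centred at x 52, y 18 mm of the caddy) and a low nail brush.
- axle_fl (a point): axle of the front left castor's wheel (28 mm diameter, 12 mm wide, black tyre in a steel fork, axle 14 mm above the counter). The swivel pin is at 55, 68 mm (x, y) in the caddy's frame and the axle sits 14 mm from the pin, free to swing all round; trailing straight means that the axle lies 14 mm towards the push plate (caddy's -x) from its pin.
- axle_fr (a point): axle of the front right castor's wheel (28 mm diameter, 12 mm wide, black tyre in a steel fork, axle 14 mm above the counter). The swivel pin is at 55, -68 mm (x, y) in the caddy's frame and the axle sits 14 mm from the pin, free to swing all round; trailing straight means that the axle lies 14 mm towards the push plate (caddy's -x) from its pin.
- axle_rl (a point): axle of the rear left castor's wheel (28 mm diameter, 12 mm wide, black tyre in a steel fork, axle 14 mm above the counter). The swivel pin is at -55, 68 mm (x, y) in the caddy's frame and the axle sits 14 mm from the pin, free to swing all round; trailing straight means that the axle lies 14 mm towards the push plate (caddy's -x) from its pin.
- axle_rr (a point): axle of the rear right castor's wheel (28 mm diameter, 12 mm wide, black tyre in a steel fork, axle 14 mm above the counter). The swivel pin is at -55, -68 mm (x, y) in the caddy's frame and the axle sits 14 mm from the pin, free to swing all round; trailing straight means that the axle lies 14 mm towards the push plate (caddy's -x) from its pin.
- brake_top (a point): top centre of the brake button: a black dome 44 mm across on a grey 60 mm square housing (top 84 mm), 15 mm behind the caddy's centre, 104 mm above the counter when up. Pressing it straight down lowers a rubber foot onto the counter.
- brake (a joint): how far the brake button is pressed, m: 0 up (brake off), about 0.009 when the rubber foot stands on the counter (brake on, 0.0065 at least is wanted). It needs about 3 to 5 N and stays where it is left.
- mark: flat parking outline of grey strips 8 mm wide inlaid in the counter (no obstacle, flush): inside it measures 210 mm (x) by 196 mm (y). Origin at its centre on the counter; +x points to the closed end of the U (a full strip), where the caddy's nose must be; the other end has only short corner strips.
- toothbrush: orange toothbrush lying flat, 180 mm long, bystander; origin under its middle, length along x
- tweezer: steel tweezer lying flat, 100 mm long, bystander; origin under its middle, length along x
- comb: wooden comb lying flat, 165 mm long, 33 mm wide, bystander; origin under its middle, length along x
- dish: white ceramic dish, 100 mm across, 30 mm high, bystander; origin under its centre
- jar: frosted glass jar with a steel lid, 64 mm across, 80 mm high, bystander; origin under its centre
- tumbler: grey plastic tumbler, 72 mm across, 95 mm high, bystander; origin under its centre
- lotion: white lotion bottle, 60 mm across, 160 mm high, bystander; origin under its centre
- plasters: cardboard box of plasters, 100 by 45 mm, 70 mm high, bystander; origin under its centre

How it is judged:
On the way, in this order (a step that is already met when the one before it is completed fails the run):
1. the caddy has been rolled on (its centre at least 50 mm from its start) and all four castors trail straight (within about 25 degrees), brake still up (distance of caddy from where it was at the start of the episode above 0.05 m and value of joint brake below 0.004 m and x of each of axle_fl, axle_fr in the frame of caddy below 0.0423 m and x of each of axle_rl, axle_rr in the frame of caddy below -0.0677 m), for 0.1 s.
2. the caddy stands still inside the outline, square to it, nose at the closed end, castors trailing straight, brake still up (x of caddy in the frame of mark between -0.02 and 0.02 m and y of caddy in the frame of mark between -0.02 and 0.02 m and angle between the x axis of caddy and the x axis of mark, either way round below 0.2 rad and x of caddy_nose in the frame of mark above 0.05 m and linear speed of caddy below 0.01 m/s and angular speed of caddy below 0.1 rad/s and x of each of axle_fl, axle_fr in the frame of caddy below 0.0423 m and x of each of axle_rl, axle_rr in the frame of caddy below -0.0677 m and value of joint brake below 0.004 m), for 0.2 s.
At the end, for the whole second after the job is handed in: The caddy stands at rest on the mark: its centre within 20 mm of the mark's centre along each of the mark's axes, within 0.2 rad of square, nose at the closed end; each castor trails straight (within about 25 degrees); the brake button is down by at least 6.5 mm (x of caddy in the frame of mark between -0.02 and 0.02 m and y of caddy in the frame of mark between -0.02 and 0.02 m and angle between the x axis of caddy and the x axis of mark, either way round below 0.2 rad and x of caddy_nose in the frame of mark above 0.05 m and linear speed of caddy below 0.01 m/s and angular speed of caddy below 0.1 rad/s and x of each of axle_fl, axle_fr in the frame of caddy below 0.0423 m and x of each of axle_rl, axle_rr in the frame of caddy below -0.0677 m and value of joint brake above 0.0065 m); the robot touches nothing.
It fails at once if the caddy is lifted more than 12 mm or tipped more than 0.2 rad (height (world z) of caddy above 0.012 m or angle between caddy's own z axis and vertical above 0.2 rad).
It fails at once if a bystander is moved more than 25 mm (distance of any of toothbrush, tweezer, comb, dish, jar, tumbler, lotion, plasters from where it was at the start of the episode above 0.025 m).
It also fails if it takes over 64 s, if anything falls off the work surface, if the arm or the gripper's body presses on something with over 40 N, if the wrist force passes 120 N, or if a joint passes its speed limit or range.

## Working session

There is one attempt and no reset: what is moved stays moved. The work goes in short steps, Python scripts to look and compute and a tool call to move; the robot and the scene stay as the last step left them, time stands still between calls to the robot, and variables do not carry over. Pictures are saved under pics/ and viewed, at most 10 in all, crops included, and the job is handed in when it is done.

Besides the shell and the picture viewer there is one more tool, called as name(argument=value, ...), one argument or row to a line, values as JSON. drive_tool: Moves the arm, as the interface text tells. Its arguments: {"type":"object","properties":{"series":{"type":"array"}},"required":["series"]}

```bash
mkdir -p pics; cat > h.py <<'E'
import numpy as np, cv2
from bench import robot, imaging
from scipy.spatial.transform import Rotation as R
def snap(n,f=None):
    c=imaging.get_calibration(n); im=imaging.snapshot(n)
    if f: cv2.imwrite('pics/'+f,cv2.cvtColor(im,cv2.COLOR_RGB2BGR))
    return im,c
def ray(c,u,v):
    K=np.array(c['intrinsics']); d=np.linalg.solve(K,[u,v,1])[:2]; p=d.copy()
    for _ in range(20): p=d/(1+c['k1']*(p@p))
    return np.array(c['rotation'])@np.array([p[0],-p[1],-1])
def w(c,u,v,z=0):
    r=ray(c,u,v); o=np.array(c['position']); return o+r*(z-o[2])/r[2]
def proj(c,P):
    q=(np.atleast_2d(P)-c['position'])@np.array(c['rotation']); s=np.c_[q[:,0]/-q[:,2],-q[:,1]/-q[:,2]]
    s=s*(1+c['k1']*(s**2).sum(1,keepdims=True)); return s@np.array(c['intrinsics'])[:2,:2].T+np.array(c['intrinsics'])[:2,2]
E
python3 - <<'E'
from h import *
for n in('top','side'):
    im,c=snap(n,n+'0.png'); print(n,c)
o=robot.get_obs();print(o['tool_pos'],o['ee_rot'],o['time'])
E
```

```text
top {'intrinsics': array([[396.29290532,   0.        , 310.26518688],
       [  0.        , 396.29290532, 200.86230992],
       [  0.        ,   0.        ,   1.        ]]), 'k1': -0.09738956385796149, 'position': array([ 0.36464128, -0.01551503,  1.14925186]), 'rotation': array([ 1.97339493e-01, -7.38347412e-04, -1.58987021e+00])}
side {'intrinsics': array([[401.07292936,   0.        , 314.40958055],
       [  0.        , 401.07292936, 195.71263949],
       [  0.        ,   0.        ,   1.        ]]), 'k1': 0.005095932509169844, 'position': array([-0.01666775, -0.91734473,  1.01214451]), 'rotation': array([ 0.85222133,  0.01583896, -0.61368439])}
[0.16068367 0.52554562 0.22942255] [-3.13965207e+00 -1.82179088e-04  2.84482080e+00] 0.1
```

View pics/top0.png

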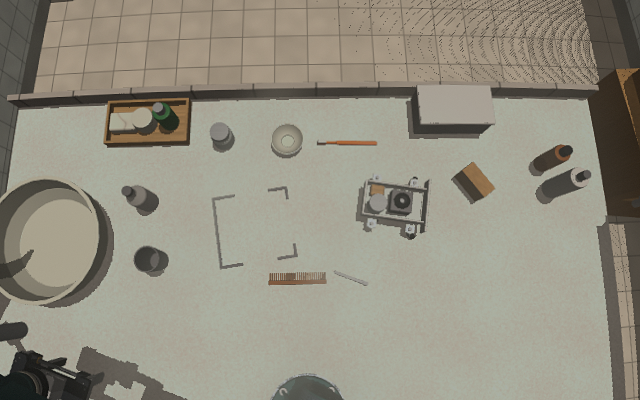

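View pics/side0.png

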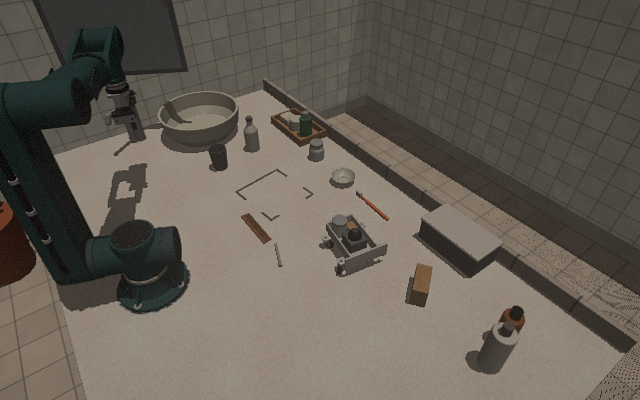

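```bash
sed -i "s/np.array(c\['rotation'\])/R.from_euler('xyz',c['rotation']).as_matrix()/" h.py
python3 - <<'E'
from h import *
im=cv2.imread('pics/top0.png'); c=imaging.get_calibration('top')
a=cv2.resize(im[165:250,345:445],None,fx=8,fy=7,interpolation=cv2.INTER_CUBIC)[:600]; a=cv2.resize(im[170:245,345:445],None,fx=8,fy=8,interpolation=cv2.INTER_CUBIC); cv2.imwrite('pics/c0.png',a)
for n,u,v in [('m',212.5,198.5),('m',220.5,268.5),('m',287,187),('m',298,256)]: print(w(c,u,v))
print(proj(c,[[0.3,0,0]]))
for n,u,v,z in [('jar',220,140,.08),('dish',287,140,.03),('tb',318,143,0),('tb',377,143,0),('tw',334,271,0),('tw',367,285,0),('comb',269,279,0),('comb',326,277,0),('tumb',150,257,.095),('lot',127,190,.16),('pl',475,180,.07)]: print(n,w(c,u,v,z)[:2])
E
```

```text
[0.60705076 0.27023705 0.        ]
[0.40054128 0.24165859 0.        ]
[0.6377907  0.04775613 0.        ]
[0.43296463 0.01769827 0.        ]
[[304.91996549 302.97180634]]
jar [0.76075397 0.23436396]
dish [0.77457343 0.04516854]
tb [ 0.77404053 -0.04779265]
tb [ 0.77115632 -0.2285076 ]
tw [ 0.38812849 -0.08484649]
tw [ 0.34637927 -0.17802215]
comb [0.36886553 0.10153246]
comb [ 0.3716101  -0.06148254]
tumb [0.4297863  0.41300027]
lot [0.60043383 0.45881143]
pl [ 0.63227443 -0.4924673 ]
```

View pics/c0.png

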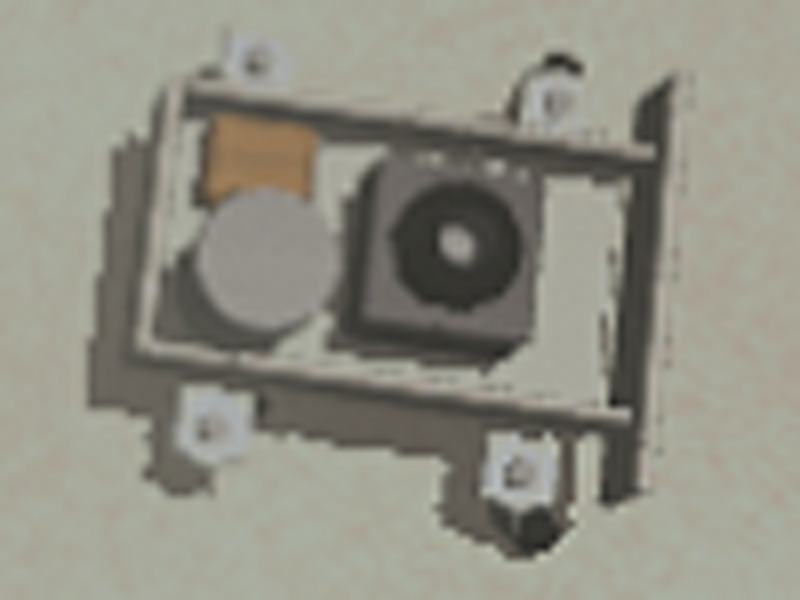

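```bash
python3 - <<'E'
from h import *
c=imaging.get_calibration('top')
px=[(212,428),(257,60),(520,472),(557,100)]
P=np.array([w(c,u/8+344.6,v/8+169.6,.043)[:2] for u,v in px]);L=np.array([[55,68],[55,-68],[-55,68],[-55,-68]])/1e3
print(P,w(c,402.,200.,.104))
H=(L-L.mean(0)).T@(P-P.mean(0)); th=np.arctan2(H[0,1]-H[1,0],H[0,0]+H[1,1]); ct=P.mean(0)
print('caddy',ct,th, np.linalg.norm(P[0]-P[1]),np.linalg.norm(P[0]-P[2]))
M=np.array([w(c,u,v)[:2] for u,v in [(212.5,198.5),(220.5,268.5),(287,187),(298,256)]]);d=M[0]+M[1]-M[2]-M[3];tm=np.arctan2(d[1],d[0]);mc=M.mean(0)
print('mark',mc,tm)
Rm=np.array([[np.cos(tm),-np.sin(tm)],[np.sin(tm),np.cos(tm)]]);print('caddy in mark',Rm.T@(ct-mc),th-tm)
Rc=np.array([[np.cos(th),-np.sin(th)],[np.sin(th),np.cos(th)]]);print('pushplate',ct-.09*Rc[:,0]);print('mark in caddy',Rc.T@(mc-ct))
print('cad',Rc,'tool',R.from_euler('xyz',robot.get_obs()['ee_rot']).as_matrix())
E
```

```text
[[ 0.51851839 -0.19102258]
 [ 0.65217347 -0.21397135]
 [ 0.50051625 -0.29975738]
 [ 0.63545832 -0.32252162]] [ 0.57125958 -0.26848041  0.104     ]
caddy [ 0.57666661 -0.25681823] 1.4062255537586084 0.13561093471737556 0.11021494339814514
mark [0.51958684 0.14433751] 1.7113452554137563
caddy in mark [-4.05196154e-01 -3.20351068e-04] -0.3051197016551479
pushplate [ 0.561922   -0.34560222]
mark in caddy [0.38638431 0.12202946]
cad [[ 0.16382892 -0.98648877]
 [ 0.98648877  0.16382892]] tool [[-9.56285477e-01  2.92433815e-01 -7.41709674e-04]
 [ 2.92434699e-01  9.56283796e-01 -1.80247915e-03]
 [ 1.82179087e-04 -1.94058628e-03 -9.99998100e-01]]
```

drive_tool(
  series=[
    [0.04, [-0.032, -0.036, 0], [0, 0, -0.03]],
    [0.04, [-0.064, -0.071, 0], [0, 0, -0.06]],
    [0.04, [-0.096, -0.107, 0], [0, 0, -0.09]],
    [0.04, [-0.128, -0.142, 0], [0, 0, -0.12]],
    [0.04, [-0.16, -0.178, 0], [0, 0, -0.132]],
  ],
)

```text
time: 0.72
tool_pos: [0.262, 0.3074, 0.23]
ee_rot: [-3.141, -0.0, 2.978]
wrist_force: [0.6, 0.4, -0.2]
width: 0.0476
finger_force: 0.0
```

drive_tool(
  series=[
    [0.04, [-0.027, -0.04, 0], [0, 0, 0]],
    [0.04, [-0.054, -0.08, 0], [0, 0, 0]],
    [0.04, [-0.081, -0.12, 0], [0, 0, 0]],
    [0.04, [-0.107, -0.16, 0], [0, 0, 0]],
    [0.04, [-0.134, -0.197, 0], [0, 0, 0]],
  ],
)

```text
time: 1.35
tool_pos: [0.3618, 0.0911, 0.2302]
ee_rot: [3.141, -0.0, 2.977]
wrist_force: [1.3, 1.1, 0.0]
width: 0.0404
finger_force: 0.0
```

drive_tool(
  series=[
    [0.04, [-0.027, -0.04, 0], [0, 0, 0]],
    [0.04, [-0.054, -0.08, 0], [0, 0, 0]],
    [0.04, [-0.081, -0.12, 0], [0, 0, 0]],
    [0.04, [-0.107, -0.16, 0], [0, 0, 0]],
    [0.04, [-0.134, -0.197, 0], [0, 0, 0]],
  ],
)

```text
time: 1.98
tool_pos: [0.4617, -0.1253, 0.23]
ee_rot: [3.141, -0.001, 2.976]
wrist_force: [-1.3, -1.2, 0.6]
width: 0.0401
finger_force: 0.0
```

drive_tool(
  series=[
    [0.04, [-0.027, -0.04, 0], [0, 0, 0]],
    [0.04, [-0.054, -0.08, 0], [0, 0, 0]],
    [0.04, [-0.081, -0.12, 0], [0, 0, 0]],
    [0.04, [-0.107, -0.16, 0], [0, 0, 0]],
    [0.04, [-0.134, -0.197, 0], [0, 0, 0]],
  ],
)

```text
time: 2.6
tool_pos: [0.5616, -0.3415, 0.2295]
ee_rot: [3.141, -0.001, 2.976]
wrist_force: [0.6, -1.2, 0.3]
width: 0.0404
finger_force: 0.0
```

```bash
python3 - <<'E'
from h import *
o=robot.get_obs();print(o['tool_pos'],o['ee_rot'],o['joint_positions'])
im,c=snap('wrist','w1.png');print(c)
th=1.406;ct=np.array([.5767,-.2568]);u=np.array([np.cos(th),np.sin(th)]);v=np.array([-u[1],u[0]])
for x,y,z in [(-.09,.075,.088),(-.09,-.075,.088),(-.084,.075,.088),(-.084,-.075,.088),(-.015,0,.104),(.052,.018,.106)]: print(x,y,z,proj(c,np.r_[ct+x*u+y*v,z]))
E
```

```text
[ 0.56162256 -0.34146468  0.22954892] [ 3.14084476e+00 -1.15862519e-03  2.97632705e+00] [-6.32570344e-01  3.30987992e-01  1.08424264e+00  1.47583535e-04
  1.72773334e+00 -2.03807767e+00]
{'intrinsics': array([[291.62997037,   0.        , 316.78066383],
       [  0.        , 291.62997037, 202.63822438],
       [  0.        ,   0.        ,   1.        ]]), 'k1': -0.03972828266863557, 'position': array([ 0.4810815 , -0.32669676,  0.38404121]), 'rotation': array([-2.82698203e-01, -7.59949710e-04,  1.40490278e+00])}
-0.09 0.075 0.088 [[311.11568406 126.46988103]]
-0.09 -0.075 0.088 [[311.97875138 263.8340338 ]]
-0.084 0.075 0.088 [[317.20681806 126.4617413 ]]
-0.084 -0.075 0.088 [[317.29880273 263.82750684]]
-0.015 0 0.104 [[386.03444669 203.99557477]]
0.052 0.018 0.106 [[455.08935569 186.98308365]]
```

View pics/w1.png

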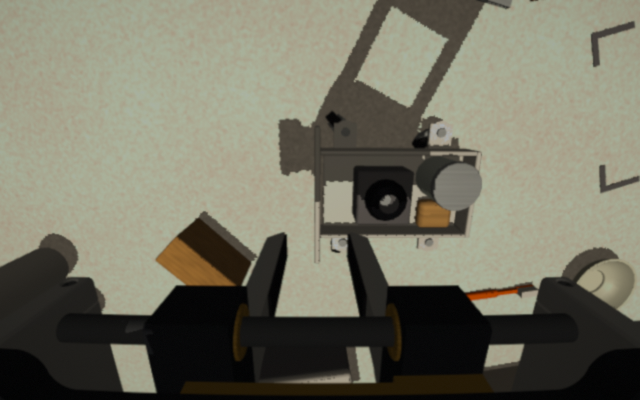

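drive_tool(
  series=[
    [0.036, [0.001, 0.001, 0.03], [0, 0, 0]],
    [0.036, [0.001, 0.001, 0.07], [0, 0, 0]],
    [0.036, [0.001, 0.001, 0.11], [0, 0, 0]],
    [0.036, [0.001, 0.001, 0.135], [0, 0, 0]],
    [0.036, [0.001, 0.001, 0.15], [0, 0, 0]],
  ],
)

```text
time: 3.28
tool_pos: [0.5596, -0.338, 0.0778]
ee_rot: [3.14, -0.003, 2.977]
wrist_force: [0.3, 0.2, 0.5]
width: 0.036
finger_force: 0.0
```

drive_tool(
  series=[
    [0.0, [0, 0, 0], [0, 0, 0]],
    [0.0, [0, 0, 0], [0, 0, 0]],
    [0.0, [0, 0, 0], [0, 0, 0]],
    [0.0, [0, 0, 0], [0, 0, 0]],
  ],
)

```text
time: 3.78
tool_pos: [0.5614, -0.3395, 0.0822]
ee_rot: [-3.14, 0.003, 2.977]
wrist_force: [0.2, 0.1, 2.4]
width: 0.006
finger_force: 30.0
```

```bash
python3 - <<'E'
from h import *
o=robot.get_obs();print(o['tool_pos'],o['ee_rot'],o['wrist_force'],o['wrist_torque'])
a,c=snap('top');b,_=snap('wrist')
a=cv2.resize(a[165:290,200:450],(640,320),interpolation=cv2.INTER_CUBIC)
cv2.imwrite('pics/g.png',np.vstack([a,cv2.resize(b,(448,280)).__class__(a.shape) if 0 else cv2.copyMakeBorder(cv2.resize(b,(448,280)),0,0,0,192,0)])[:,:,::-1])
E
```

```text
[ 0.56136444 -0.33953358  0.08221576] [-3.14010634e+00  2.91247037e-03  2.97664387e+00] [0.2189942  0.10388913 2.36372812] [-0.0174986   0.00064762 -0.00700464]
```

View pics/g.png

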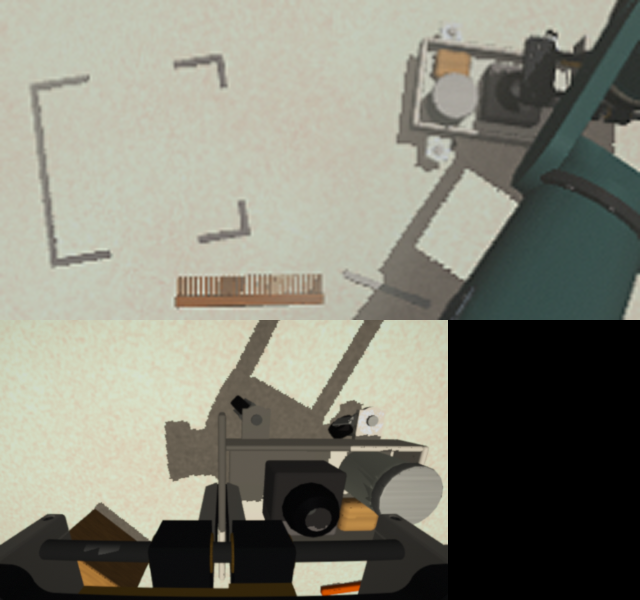

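```bash
cat > plan.py <<'E'
from h import *
tm=1.711; mc=np.array([.5196,.1443]); d=.087
def rot(a): return np.array([[np.cos(a),-np.sin(a)],[np.sin(a),np.cos(a)]])
def plan(cx,cy,ph,straight,step,end=0,n=5):
    # centre path in mark frame; rows relative to the tool at each call's start
    N=int(np.ceil((end-cx)/step)); N+=(-N)%n; X=np.linspace(cx,end,N+1)
    s=np.clip((X-cx)/(end-straight-cx),0,1) if straight<end-cx else np.ones(N+1)
    b=s*s*(3-2*s); PH=ph*(1-b); Y=cy*(1-b)
    T=np.c_[X-d*np.cos(PH),Y-d*np.sin(PH)]@rot(tm).T; W=PH+tm+np.pi/2
    for k in range(0,N,n):
        A=np.array([[np.cos(W[k]),np.sin(W[k])],[np.sin(W[k]),-np.cos(W[k])]])  # tool x,y cols
        print([[0.0,[round(float(q),3) for q in (T[j]-T[k])@A]+[0],[0,0,round(float(-(W[j]-W[k])),3)]] for j in range(k+1,k+n+1)])
E
python3 -c "
from plan import *
plan(-.405,0,-.305,.16,.014,end=-.06)"
```

```text
[[0.0, [0.004, 0.013, 0], [0, 0, -0.005]], [0.0, [0.007, 0.026, 0], [0, 0, -0.018]], [0.0, [0.009, 0.04, 0], [0, 0, -0.039]], [0.0, [0.011, 0.053, 0], [0, 0, -0.065]], [0.0, [0.012, 0.066, 0], [0, 0, -0.096]]]
[[0.0, [0.0, 0.014, 0], [0, 0, -0.033]], [0.0, [-0.0, 0.027, 0], [0, 0, -0.067]], [0.0, [-0.0, 0.041, 0], [0, 0, -0.101]], [0.0, [0.0, 0.055, 0], [0, 0, -0.132]], [0.0, [0.0, 0.069, 0], [0, 0, -0.16]]]
[[0.0, [-0.001, 0.014, 0], [0, 0, -0.023]], [0.0, [-0.002, 0.028, 0], [0, 0, -0.04]], [0.0, [-0.002, 0.041, 0], [0, 0, -0.048]], [0.0, [-0.002, 0.055, 0], [0, 0, -0.049]], [0.0, [-0.001, 0.069, 0], [0, 0, -0.049]]]
[[0.0, [-0.0, 0.014, 0], [0, 0, -0.0]], [0.0, [-0.0, 0.028, 0], [0, 0, -0.0]], [0.0, [-0.0, 0.041, 0], [0, 0, -0.0]], [0.0, [-0.0, 0.055, 0], [0, 0, -0.0]], [0.0, [-0.0, 0.069, 0], [0, 0, -0.0]]]
[[0.0, [-0.0, 0.014, 0], [0, 0, -0.0]], [0.0, [-0.0, 0.028, 0], [0, 0, -0.0]], [0.0, [-0.0, 0.041, 0], [0, 0, -0.0]], [0.0, [-0.0, 0.055, 0], [0, 0, -0.0]], [0.0, [-0.0, 0.069, 0], [0, 0, -0.0]]]
```

drive_tool(
  series=[
    [0.0, [0.004, 0.013, 0], [0, 0, -0.005]],
    [0.0, [0.007, 0.026, 0], [0, 0, -0.018]],
    [0.0, [0.009, 0.04, 0], [0, 0, -0.039]],
    [0.0, [0.011, 0.053, 0], [0, 0, -0.065]],
    [0.0, [0.012, 0.066, 0], [0, 0, -0.096]],
  ],
)

```text
time: 4.5
tool_pos: [0.5603, -0.2719, 0.0822]
ee_rot: [-3.139, 0.003, 3.074]
wrist_force: [0.3, -4.0, 5.2]
width: 0.0061
finger_force: 30.0
```

drive_tool(
  series=[
    [0.0, [0.0, 0.014, -0.001], [0, 0, -0.033]],
    [0.0, [0.0, 0.027, -0.002], [0, 0, -0.067]],
    [0.0, [0.0, 0.041, -0.002], [0, 0, -0.101]],
    [0.0, [0.0, 0.055, -0.002], [0, 0, -0.132]],
    [0.0, [0.0, 0.069, -0.002], [0, 0, -0.16]],
  ],
)

```text
time: 5.12
tool_pos: [0.5642, -0.202, 0.0822]
ee_rot: [3.141, -0.001, -3.048]
wrist_force: [0.3, -3.0, 1.3]
width: 0.0061
finger_force: 30.0
```

drive_tool(
  series=[
    [0.0, [-0.001, 0.014, 0], [0, 0, -0.023]],
    [0.0, [-0.002, 0.028, 0], [0, 0, -0.04]],
    [0.0, [-0.002, 0.041, 0], [0, 0, -0.048]],
    [0.0, [-0.002, 0.055, 0], [0, 0, -0.049]],
    [0.0, [-0.001, 0.069, 0], [0, 0, -0.049]],
  ],
)

```text
time: 5.75
tool_pos: [0.5587, -0.1331, 0.0823]
ee_rot: [3.141, -0.0, -3.001]
wrist_force: [0.4, -2.5, 0.2]
width: 0.0059
finger_force: 30.0
```

```bash
python3 - <<'E'
from plan import *
o=robot.get_obs();t=np.array(o['tool_pos']);yaw=o['ee_rot'][2]%6.283;print(t,yaw,o['wrist_force'])
ph=yaw-np.pi/2-tm; g=rot(tm).T@(t[:2]-mc); print('centre in mark',g+d*np.array([np.cos(ph),np.sin(ph)]),ph)
a,c=snap('top');b,cw=snap('wrist')
a=cv2.resize(a[165:290,200:450],(640,320),interpolation=cv2.INTER_CUBIC)
cv2.imwrite('pics/g2.png',np.vstack([a,cv2.copyMakeBorder(cv2.resize(b,(448,280)),0,0,0,192,0)])[:,:,::-1])
E
```

```text
[ 0.55874423 -0.13312578  0.08229985] 3.2816128500700805 [ 0.40294346 -2.50756203  0.18872954]
centre in mark [-1.93173760e-01 -7.28806264e-06] -0.00018347672481611177
```

View pics/g2.png

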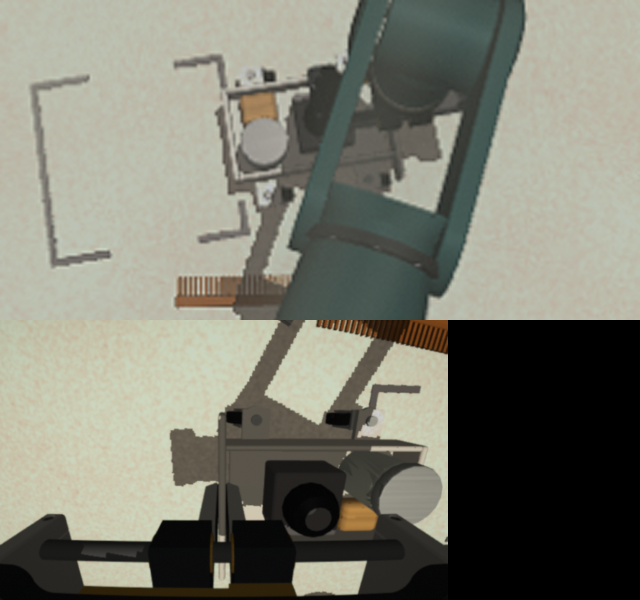

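```bash
python3 - <<'E'
from plan import *
c=imaging.get_calibration('top')
Q=[rot(tm).T@(w(c,u/2.56+199.7,v/2.56+164.7,.043)[:2]-mc) for u,v in [(253,75),(266,193)]]
print(Q, (Q[0]+Q[1])/2-[.055,0])
E
```

```text
[array([-0.14254416, -0.06754751]), array([-0.13637991,  0.06493145])] [-0.19446203 -0.00130803]
```

drive_tool(
  series=[
    [0.0, [0, 0.014, 0], [0, 0, 0]],
    [0.0, [0, 0.028, 0], [0, 0, 0]],
    [0.0, [0, 0.042, 0], [0, 0, 0]],
    [0.0, [0, 0.056, 0], [0, 0, 0]],
    [0.0, [0, 0.07, 0], [0, 0, 0]],
  ],
)

```text
time: 6.48
tool_pos: [0.5489, -0.0638, 0.0823]
ee_rot: [3.141, -0.0, -3.001]
wrist_force: [0.5, -2.3, -0.6]
width: 0.0057
finger_force: 30.0
```

drive_tool(
  series=[
    [0.0, [0, 0.014, 0], [0, 0, 0]],
    [0.0, [0, 0.028, 0], [0, 0, 0]],
    [0.0, [0, 0.042, 0], [0, 0, 0]],
    [0.0, [0, 0.056, 0], [0, 0, 0]],
    [0.0, [0, 0.07, 0], [0, 0, 0]],
  ],
)

```text
time: 7.1
tool_pos: [0.5392, 0.0054, 0.0823]
ee_rot: [3.141, -0.0, -3.001]
wrist_force: [-0.1, -2.3, -1.2]
width: 0.0055
finger_force: 30.0
```

drive_tool(
  series=[
    [0.0, [0, 0.014, 0], [0, 0, 0]],
    [0.0, [0, 0.027, 0], [0, 0, 0]],
    [0.0, [0, 0.039, 0], [0, 0, 0]],
    [0.0, [0, 0.048, 0], [0, 0, 0]],
    [0.0, [0, 0.053, 0], [0, 0, 0]],
  ],
)

```text
time: 7.72
tool_pos: [0.5319, 0.0578, 0.0823]
ee_rot: [3.141, -0.0, -3.001]
wrist_force: [-0.4, -1.7, -2.2]
width: 0.0059
finger_force: 30.0
```

drive_tool(
  series=[
    [0.0, [0, 0, 0], [0, 0, 0]],
    [0.0, [0, 0, 0], [0, 0, 0]],
    [0.0, [0, 0, 0], [0, 0, 0]],
    [0.0, [0, 0, 0], [0, 0, 0]],
  ],
)

```text
time: 8.22
tool_pos: [0.532, 0.0569, 0.0823]
ee_rot: [3.141, -0.0, -3.002]
wrist_force: [-1.1, 0.8, -2.4]
width: 0.0059
finger_force: 30.0
```

```bash
python3 - <<'E'
from plan import *
o=robot.get_obs();t=np.array(o['tool_pos']);yaw=o['ee_rot'][2]%6.283;print(t,yaw,o['wrist_force'])
ph=yaw-np.pi/2-tm; g=rot(tm).T@(t[:2]-mc); print('centre in mark',g+d*np.array([np.cos(ph),np.sin(ph)]),ph)
a,c=snap('top');b,cw=snap('wrist')
a=cv2.resize(a[165:290,200:450],(640,320),interpolation=cv2.INTER_CUBIC)
cv2.imwrite('pics/g3.png',np.vstack([a,cv2.copyMakeBorder(cv2.resize(b,(448,280)),0,0,0,192,0)])[:,:,::-1])
E
```

```text
[0.53195349 0.0569368  0.0823397 ] 3.281311753220109 [-1.06051165  0.82342699 -2.39895668]
centre in mark [-1.23230045e-03 -6.58791405e-05] -0.00048457357478759455
```

View pics/g3.png

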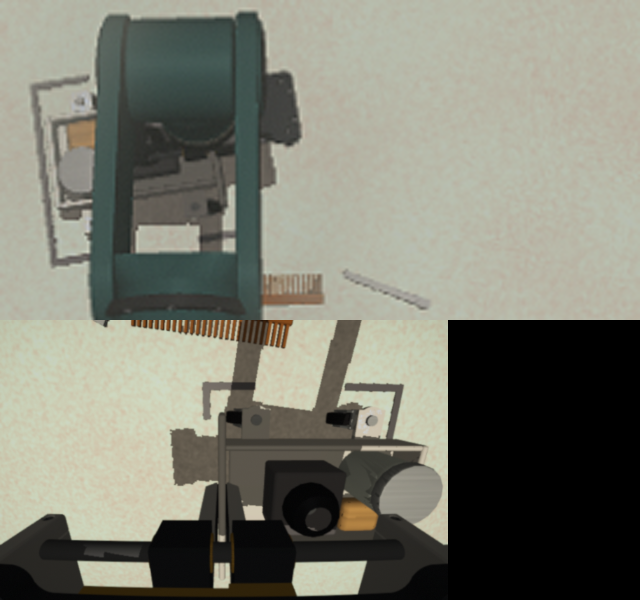

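drive_tool(
  series=[
    [0.0, [0, 0, 0.001], [0, 0, 0]],
    [0.03, [0, 0, 0.001], [0, 0, 0]],
    [0.03, [0, 0, 0.001], [0, 0, 0]],
    [0.03, [0, 0, 0.001], [0, 0, 0]],
    [0.03, [0, 0, 0.001], [0, 0, 0]],
  ],
)

```text
time: 8.95
tool_pos: [0.5321, 0.057, 0.0815]
ee_rot: [3.142, 0.0, -3.001]
wrist_force: [-0.2, -0.0, 1.6]
width: 0.0299
finger_force: 0.0
```

drive_tool(
  series=[
    [0.03, [0, 0, -0.02], [0, 0, 0]],
    [0.03, [0, 0, -0.05], [0, 0, 0]],
    [0.03, [0, 0, -0.08], [0, 0, 0]],
    [0.03, [0, 0, -0.11], [0, 0, 0]],
    [0.03, [0, 0, -0.14], [0, 0, 0]],
  ],
)

```text
time: 9.57
tool_pos: [0.5319, 0.057, 0.2225]
ee_rot: [3.142, 0.0, -3.001]
wrist_force: [0.9, -0.1, 0.2]
width: 0.0297
finger_force: 0.0
```

drive_tool(
  series=[
    [0.0, [0, 0.02, 0], [0, 0, 0]],
    [0.0, [0, 0.045, 0], [0, 0, 0]],
    [0.0, [0, 0.073, 0], [0, 0, 0]],
    [0.0, [0, 0.073, 0], [0, 0, 0]],
    [0.0, [0, 0.073, 0], [0, 0, 0]],
  ],
)

```text
time: 10.2
tool_pos: [0.5213, 0.1294, 0.2202]
ee_rot: [-3.141, -0.002, -3.001]
wrist_force: [0.1, -0.3, -0.5]
width: 0.0006
finger_force: 0.0
```

```bash
python3 - <<'E'
from plan import *
o=robot.get_obs();t=np.array(o['tool_pos']);print(t,o['ee_rot'],o['wrist_force'])
b,c=snap('wrist','w4.png')
for x,y,z in [(-.09,.075,.088),(-.09,-.075,.088),(-.015,0,.104),(.052,.018,.106),(.055,.068,.043),(-.055,.068,.043)]:
    print(x,y,z,proj(c,np.r_[mc+rot(tm)@[x,y],z]))
print('tip',proj(c,[t[0],t[1],t[2]-.025]))
E
```

```text
[0.52128821 0.12944487 0.22020272] [-3.14121666e+00 -2.00078227e-03 -3.00061810e+00] [ 0.05116663 -0.25768968 -0.52590532]
-0.09 0.075 0.088 [[236.93177924 125.9774011 ]]
-0.09 -0.075 0.088 [[247.25253302 267.0374781 ]]
-0.015 0 0.104 [[315.34738208 205.91516761]]
0.052 0.018 0.106 [[385.98351241 188.35383226]]
0.055 0.068 0.043 [[378.60039955 131.40678151]]
-0.055 0.068 0.043 [[279.49365195 131.31477772]]
tip [[314.72978202 244.69232645]]
```

View pics/w4.png

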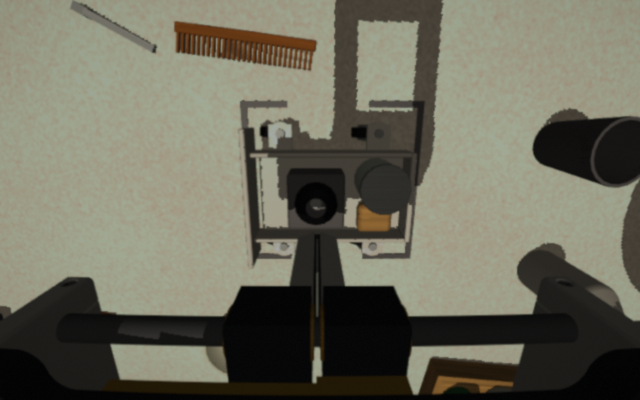

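drive_tool(
  series=[
    [0.0, [0.002, 0.001, 0.03], [0, 0, 0]],
    [0.0, [0.002, 0.001, 0.06], [0, 0, 0]],
    [0.0, [0.002, 0.001, 0.08], [0, 0, 0]],
    [0.0, [0.002, 0.001, 0.085], [0, 0, 0]],
    [0.0, [0.002, 0.001, 0.085], [0, 0, 0]],
  ],
)

```text
time: 10.88
tool_pos: [0.5199, 0.1295, 0.1366]
ee_rot: [-3.142, 0.0, -3.002]
wrist_force: [0.5, -0.0, 0.3]
width: 0.0001
finger_force: 0.0
```

drive_tool(
  series=[
    [0.0, [0, 0, 0.003], [0, 0, 0]],
    [0.0, [0, 0, 0.006], [0, 0, 0]],
    [0.0, [0, 0, 0.008], [0, 0, 0]],
    [0.0, [0, 0, 0.01], [0, 0, 0]],
    [0.0, [0, 0, 0.012], [0, 0, 0]],
  ],
)

```text
time: 11.5
tool_pos: [0.52, 0.1301, 0.125]
ee_rot: [3.142, 0.001, -3.001]
wrist_force: [-0.9, -0.3, 2.7]
width: 0.0002
finger_force: 1.5
```

Contact at the button; pressing on slowly.

drive_tool(
  series=[
    [0.0, [0, 0, 0.002], [0, 0, 0]],
    [0.0, [0, 0, 0.003], [0, 0, 0]],
    [0.0, [0, 0, 0.004], [0, 0, 0]],
    [0.0, [0, 0, 0.005], [0, 0, 0]],
    [0.0, [0, 0, 0.006], [0, 0, 0]],
  ],
)

```text
time: 12.12
tool_pos: [0.52, 0.13, 0.1202]
ee_rot: [3.142, 0.001, -3.001]
wrist_force: [-3.1, -1.0, 12.1]
width: 0.0003
finger_force: 5.8
```

drive_tool(
  series=[
    [0.0, [0, 0, 0.001], [0, 0, 0]],
    [0.0, [0, 0, 0.001], [0, 0, 0]],
    [0.0, [0, 0, 0.002], [0, 0, 0]],
    [0.0, [0, 0, 0.002], [0, 0, 0]],
    [0.0, [0, 0, 0.002], [0, 0, 0]],
  ],
)

```text
time: 12.75
tool_pos: [0.5201, 0.1301, 0.1202]
ee_rot: [-3.142, 0.002, -3.001]
wrist_force: [-5.3, -0.7, 16.1]
width: 0.0005
finger_force: 7.9
```

drive_tool(
  series=[
    [0.0, [0, 0, -0.006], [0, 0, 0]],
    [0.0, [0, 0, -0.02], [0, 0, 0]],
    [0.0, [0, 0, -0.05], [0, 0, 0]],
    [0.0, [0, 0, -0.08], [0, 0, 0]],
    [0.0, [0, 0, -0.11], [0, 0, 0]],
  ],
)

```text
time: 13.38
tool_pos: [0.5196, 0.13, 0.2272]
ee_rot: [3.141, -0.001, -3.001]
wrist_force: [0.1, -0.8, 0.0]
width: 0.0005
finger_force: 0.0
```

drive_tool(
  series=[
    [0.0, [0, 0, 0], [0, 0, 0]],
    [0.0, [0, 0, 0], [0, 0, 0]],
    [0.0, [0, 0, 0], [0, 0, 0]],
    [0.0, [0, 0, 0], [0, 0, 0]],
  ],
)

```text
time: 13.88
tool_pos: [0.5192, 0.1299, 0.225]
ee_rot: [3.142, -0.003, -3.001]
wrist_force: [0.4, -1.2, 0.2]
width: 0.0004
finger_force: 0.0
```

```bash
python3 - <<'E'
from h import *
o=robot.get_obs();print(o['tool_pos'],o['wrist_force'])
a,c=snap('side');b,_=snap('wrist')
cv2.imwrite('pics/f.png',np.vstack([cv2.resize(a[140:250,190:350],(436,300),interpolation=cv2.INTER_CUBIC),cv2.resize(b[60:300,170:500],(436,300))])[:,:,::-1])
E
```

```text
[0.5191865  0.12990381 0.22502058] [ 0.41642887 -1.21126604  0.2301221 ]
```

View pics/f.png

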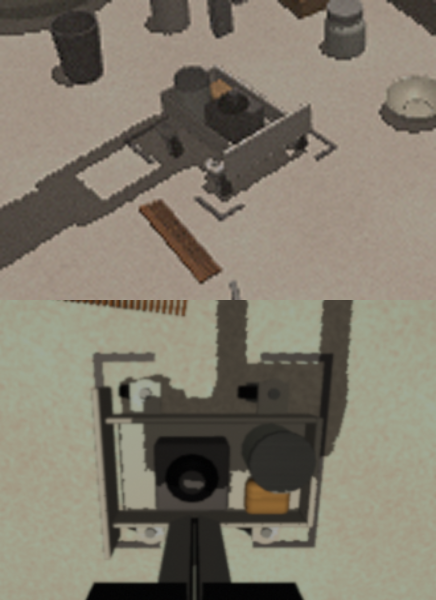

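```bash
python3 -c "
from bench import robot
print(robot.close_job())"
```

```text
the job is handed in; nothing more can be done
None
```

The job is handed in, but no verdict came back: the caddy stands square inside the outline (centre about 1 mm off by the arm's pose), nose at the closed end, castors trailing straight, brake button pressed about 9 mm and released, no bystander seen to move; I moved it by gripping the push plate between the fingers rather than only pushing its rear face.

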